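Sweep the loose nuts into the catch pan

ROBOT

A 6-joint arm with a two-finger parallel gripper is mounted at the origin on the work surface. World frame = base frame: x ahead of the robot, y to its left, z up, the work surface at z = 0. Lengths are in m, angles in rad, forces in N, time in s.
With the tool pointing down it reaches from about 0.4 to 0.825 m from the base axis. Payload 7 kg.
Tool frame: the origin (TCP) lies between the finger pads; the fingertips stand 8 mm ahead of it and the grasp point (between the pads) lies 11 mm behind it (arm.finger_overhang is the distance from the TCP to the fingertips, in m); z points along the fingers, y is the line along which they close (so a half turn about z gives the same grasp; the last joint's range is limited). The gripper opens to 88 mm and grips with 3 to 60 N. Pads are 19 mm wide; open, the fingers measure 130 mm over their backs; the gripper's body (78 mm by 193 mm) begins 47 mm behind the grasp point.
Start: joints at [1.543, 0.359, 0.012, 0, -1.224, -0.288], TCP at [0.21, 0.642, 0.235] pointing down, gripper open.
Joint ranges: [-3.07, 3.07], [-1.43, 2.12], [-1.02, 1.25], [-3.03, 1.67], [-3.05, -0], [-3.03, 3.03]. Speed limits (rad/s): [2.39, 2.39, 3.01, 3.14, 3.14, 3.14].

INTERFACE

Orientations are given as [roll, pitch, yaw] about the fixed x, y, z axes, in that order (R = Rz(yaw) Ry(pitch) Rx(roll)).
In Python, from station import arm gives the robot as it stands.
- The arm moves only by the tool move_arm, never from a script. Its argument "rows" is text: rows parted by semicolons, each of 7 numbers parted by spaces: the turn, a rotation vector about the tool's x, y, z in degrees, then the shift along the tool's x, y, z in m, then the finger opening in m, from 0 to 0.0876. A call has 1 to 8 rows; each row shifts and turns the commanded pose from where the row before left it, along the tool's axes as they then stand; what a row does not reach is not made up. A row lasts 1/8 s, in which the tool goes at most 62.5 mm and 10.7 degrees, less where a joint would pass 70% of its speed; a pose out of reach is approached as far as the arm can. A call is refused whole if a number of a shift passes 0.0625 or a number of a turn 10.7, either way. A call with a gripper value outside its range is refused whole. The fingers move at their own pace and stop on an object; "squeeze" is the grip in N (left out, the last holds). Time passes only in rows, so rows that do not move let the fingers close. It gives the time, the measured TCP pose, the force, the opening and the grip force at its end, in the units of the state.
- arm.get_state(): the state, without advancing time (a new reading comes with each control period).
- arm.grab_frame(name): name is "scene" or "side" or "wrist"; returns (picture, depth): 384x512x3 uint8, blue, green, red; 384x512 float32, m along the optical axis (not along the pixel's ray), 0 where there is no reading.
- arm.camera_model(name): a dict with "mtx" (3x3 intrinsics, pixels), "k1" (the pictures are not rectified: a ray, as slopes to the right and down, at radius r is drawn at 1 + k1 r^2 times it, then the intrinsics apply), "camera_from_world" (4x4, takes a point from world to camera coordinates); the wrist camera has in their place "mount" (4x4, takes a point from camera to tool coordinates, whose origin is the TCP and whose axes are the flange's). Camera axes: x right, y down, z forward; pixel columns grow to the right and rows downward; lengths in m; the calibration is good to about 2 mm. A picture is of the moment at which its call begins: read the wrist's pose just before it. camera_model takes no time and is no camera call.
- arm.job_done(): hands the job in; it is judged then, once.
The state is a dict: "t": time; "q": joint angles; "qd": joint speeds; "joint_efforts": joint torques, N m; "eef_pos": TCP position; "ee_rot": TCP orientation; "force": force on the tool from outside, world axes, zero at the start; "moment": the same for the moment, N m; "width": finger opening in m; "gripper_force": force on a finger pad.
Only numpy, scipy, OpenCV 4.12 (cv2) and the standard library are available. Lean on these libraries where they do the work, as an engineer would, in place of code of your own. Each camera call takes 0.05 s, during which the arm holds its last target. There are 200 camera calls.

TASK

Sweep the three hexagon nuts lying loose on the bench into the catch pan through its open side, pushing them along the bench with the fingertips and never picking them up, until all three lie wholly inside on the pan's floor. Leave the two sockets, the bearing ring and the screwdriver where they are.

Things in the scene. Friction and masses are not known exactly. Their poses are not given: they have to be found in the camera images.
- pan: aluminium catch pan fixed to the bench, 160 mm (x) by 220 mm (y); walls 3 mm thick, 25 mm high on three sides, fourth side at x = -80 mm fully open. Floor 2 mm thick, sloping to bench level over the front 25 mm, no step, so parts slide in. Origin: centre of underside, on the bench; x points from open side to back wall, roughly to the robot's left (+y), up to 0.25 rad either way
- nut1: plain steel hexagon nut with a 20 mm wide hole through it, lying flat, 30 mm across flats (35 mm across corners), 18 mm high, about 65 g, free to slide; origin at its centre (9 mm above the surface it lies on), z through the hole. The three nuts are alike
- nut2: plain steel hexagon nut with a 20 mm wide hole through it, lying flat, 30 mm across flats (35 mm across corners), 18 mm high, about 65 g, free to slide; origin at its centre (9 mm above the surface it lies on), z through the hole. The three nuts are alike
- nut3: plain steel hexagon nut with a 20 mm wide hole through it, lying flat, 30 mm across flats (35 mm across corners), 18 mm high, about 65 g, free to slide; origin at its centre (9 mm above the surface it lies on), z through the hole. The three nuts are alike
- socket1: bystander: round steel wrench socket standing upright, 26 mm diameter, 38 mm tall, 90 g, among the nuts; origin at the centre of its foot
- socket2: bystander: round steel wrench socket standing upright, 26 mm diameter, 45 mm tall, 110 g, among the nuts; origin at the centre of its foot
- bearing: bystander: round bearing ring lying flat, 35 mm diameter, 12 mm high, hole 17 mm; origin at the centre of its underside
- screwdriver: bystander: screwdriver with a black handle, lying on the robot's right beyond the bearing, its handle towards the robot; origin on its underside, about mid-length
Things that resemble listed ones, but are neither listed nor needed, are in the scene too. What is shaped like the nut1 but brown or yellow is not meant.

How it is judged:
By the outcome, as a careful person would: the job done as asked, in the order asked, and still so for the second after the job is handed in, with the robot touching nothing.
It also fails if it takes over 61 s, if anything falls off the work surface, if the arm or the gripper's body presses on something with over 40 N, if the wrist force passes 120 N, or if a joint passes its speed limit or range.

## Working session

There is one attempt and no reset: what is moved stays moved. The work goes in short steps, Python scripts to look and compute and a tool call to move; the robot and the scene stay as the last step left them, time stands still between calls to the robot, and variables do not carry over. Pictures are saved under pics/ and viewed, at most 10 in all, crops included, and the job is handed in when it is done.

Besides the shell and the picture viewer there is one more tool, called in YAML: its name, and indented under it one key for each argument. move_arm: Moves the arm, as the interface text tells. Its arguments: {"type":"object","properties":{"rows":{"type":"string"},"squeeze":{"type":"number"}},"required":["rows"]}

```bash
mkdir -p pics; cat > h.py <<'E'
import numpy as np, cv2
from station import arm
from scipy.spatial.transform import Rotation as R
def cam(name):
    m=arm.camera_model(name); s=arm.get_state()
    if name=='wrist':
        T=np.eye(4);T[:3,:3]=R.from_euler('xyz',s['ee_rot']).as_matrix();T[:3,3]=s['eef_pos'];W=T@np.array(m['mount'])
    else: W=np.linalg.inv(np.array(m['camera_from_world']))
    return np.array(m['mtx']),m['k1'],W
def ray(c,u,v):
    K,k,W=c
    d=np.array([(u-K[0,2])/K[0,0],(v-K[1,2])/K[1,1]]);p=d.copy()
    for _ in range(20): p=d/(1+k*(p@p))
    return W[:3,3],W[:3,:3]@np.array([p[0],p[1],1])
def onplane(c,u,v,z):
    o,d=ray(c,u,v); return o+d*(z-o[2])/d[2]
def project(c,P):
    K,k,W=c; P=np.linalg.inv(W)@np.append(P,1); p=P[:2]/P[2]; p=p*(1+k*(p@p)); return K[:2,:2]@p+K[:2,2]
E
python3 - <<'E'
from h import *
for n in ['scene','wrist','side']:
    c=cam(n); np.savez(f'cam_{n}.npz',K=c[0],k=c[1],W=c[2]); im,d=arm.grab_frame(n); cv2.imwrite(f'pics/{n}0.png',im); np.save(f'd_{n}.npy',d)
    print(n,c[2].round(3).tolist(),c[0].round(1).tolist())
s=arm.get_state();print(s, arm.finger_overhang)
im=cv2.imread('pics/scene0.png'); cv2.imwrite('pics/scene0b.png',cv2.resize(im,(800,600),interpolation=cv2.INTER_CUBIC))
E
```

```text
scene [[0.475, 0.709, -0.521, 1.16], [0.88, -0.388, 0.274, -0.377], [-0.007, -0.589, -0.808, 0.895], [0.0, 0.0, 0.0, 1.0]] [[393.7, 0.0, 255.8], [0.0, 393.7, 190.9], [0.0, 0.0, 1.0]]
wrist [[-0.31, -0.912, -0.269, 0.283], [-0.951, 0.298, 0.086, 0.618], [0.002, 0.282, -0.959, 0.383], [0.0, 0.0, 0.0, 1.0]] [[335.4, 0.0, 255.9], [0.0, 335.4, 193.8], [0.0, 0.0, 1.0]]
side [[-0.759, -0.298, 0.579, 0.198], [-0.651, 0.364, -0.666, 0.451], [-0.012, -0.882, -0.47, 0.412], [0.0, 0.0, 0.0, 1.0]] [[358.5, 0.0, 257.9], [0.0, 358.5, 191.0], [0.0, 0.0, 1.0]]
{'t': 0.15, 'q': array([ 1.54309713e+00,  3.59215744e-01,  1.12550429e-02, -2.12200179e-04,
       -1.22409153e+00, -2.88123281e-01]), 'qd': array([-0.00256864, -0.00345046,  0.00340969,  0.00213578,  0.00137936,
        0.00056003]), 'joint_efforts': array([-1.34520280e-03, -5.83273280e+01,  2.93291652e+01,  7.00120658e+00,
        8.81486601e-03, -1.13982035e-04]), 'eef_pos': array([0.20956683, 0.6412663 , 0.23384361]), 'ee_rot': array([ 3.14033182e+00, -1.65612325e-04, -3.15894607e-01]), 'force': array([-0.1110501 , -0.25151447,  0.28933671]), 'moment': array([ 0.03106817,  0.04176347, -0.02729965]), 'gripper_force': 0.0, 'width': 0.08743744651322757} 0.008
```

View pics/scene0b.png

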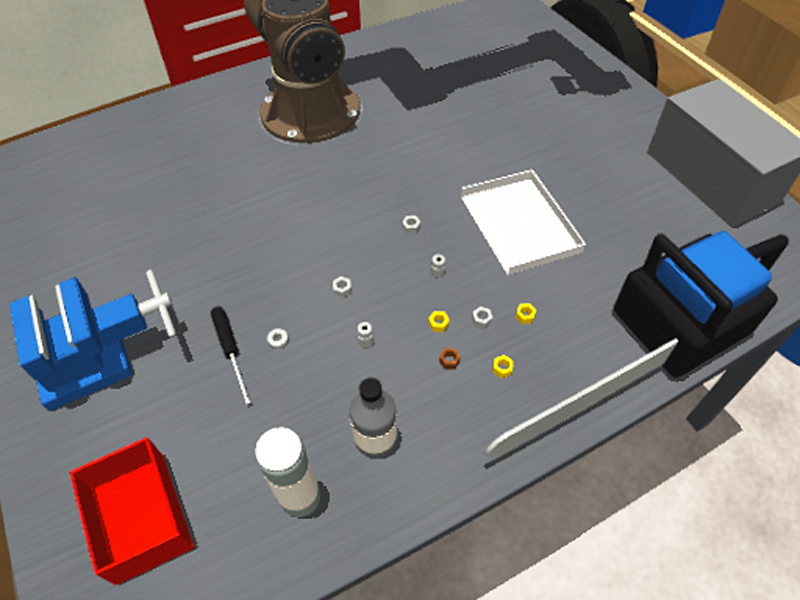

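View pics/wrist0.png

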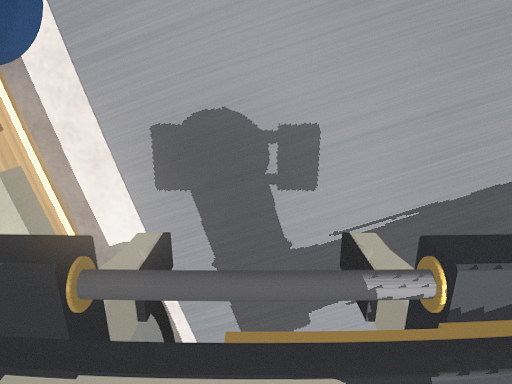

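The scene picture (800x600) shows silver nuts at (411,222), (342,286) and (482,316). The ring at (277,338) is the round bearing, and the sockets are at (438,264) and (365,334). The hexagons at (439,321), (526,314), (503,366) and (450,358) are yellow or brown decoys. The pan is around (525,222). I'll confirm this in one enlarged crop.

```bash
python3 - <<'E'
from h import *
im=cv2.imread('pics/scene0.png')[100:256,130:394]
cv2.imwrite('pics/crop0.png',cv2.resize(im,None,fx=3,fy=3,interpolation=cv2.INTER_CUBIC))
E
```

```text
(no output)
```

View pics/crop0.png

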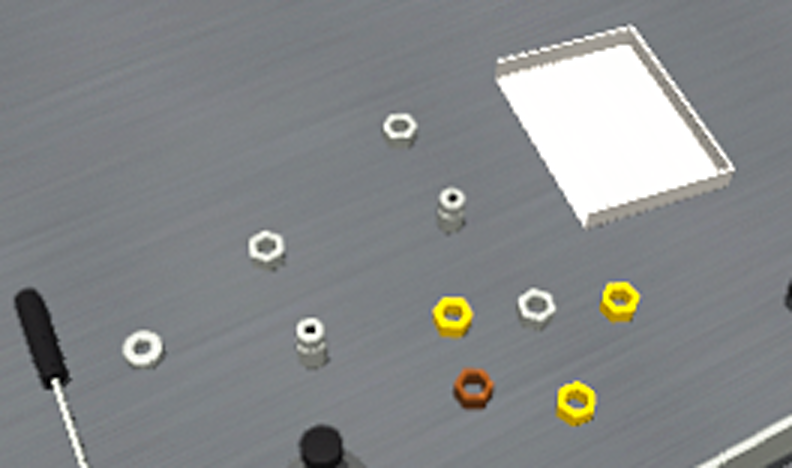

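The crop shows silver hexagons, the nuts, at (400,127), (267,246) and (537,306). The plain round ring at (143,348) is the bearing, and the socket tops are at (453,198) and (311,329). The pan's open edge runs from (499,78) to (585,224), and its back wall top runs from (631,28) to (733,168).

```bash
python3 - <<'E'
from h import *
z=np.load('cam_scene.npz');c=(z['K'],float(z['k']),z['W'])
im=cv2.imread('pics/scene0.png')
def P(n,u,v,h): 
    p=onplane(c,130+(u+.5)/3-.5,100+(v+.5)/3-.5,h); print(n,p.round(4)); return p
for n,u,v in [('nA',400,127),('nB',267,246),('nC',537,306),('yel1',453,313),('yel2',621,298),('yel3',577,401),('brown',474,386)]: P(n,u,v,.018)
P('bearing',143,347,.012);P('s tall?',453,198,.045);P('s(38)',453,198,.038);P('s2 45',311,329,.045);P('s2 38',311,329,.038)
P('foot1',453,225,0);P('foot2',313,360,0)
for n,u,v,h in [('front near top',497,60,.025),('front near bot',499,80,0),('front far bot',585,226,0),('front far top',585,214,.025),('back near top',631,27,.025),('back far top',733,168,.025),('sd handle',28,294,.01),('sd neck',55,378,.01),('bottle',321,445,.1)]: P(n,u,v,h)
s=arm.get_state(); print(s['eef_pos'],s['ee_rot'])
E
```

```text
nA [0.4432 0.0264 0.018 ]
nB [ 0.5161 -0.1563  0.018 ]
nC [0.6947 0.0284 0.018 ]
yel1 [ 0.6649 -0.0419  0.018 ]
yel2 [0.724  0.1003 0.018 ]
yel3 [0.7942 0.0051 0.018 ]
brown [ 0.739  -0.0645  0.018 ]
bearing [ 0.5611 -0.3003  0.012 ]
s tall? [0.5682 0.0136 0.045 ]
s(38) [0.5633 0.0168 0.038 ]
s2 45 [ 0.6359 -0.1681  0.045 ]
s2 38 [ 0.6316 -0.1664  0.038 ]
foot1 [0.5661 0.0171 0.    ]
foot2 [ 0.6386 -0.1702  0.    ]
front near top [0.4135 0.1597 0.025 ]
front near bot [0.4191 0.1608 0.    ]
front far bot [0.6284 0.1288 0.    ]
front far top [0.6312 0.1229 0.025 ]
back near top [0.4388 0.3154 0.025 ]
back far top [0.6529 0.2848 0.025 ]
sd handle [ 0.454  -0.3735  0.01  ]
sd neck [ 0.5527 -0.3812  0.01  ]
bottle [ 0.7674 -0.2218  0.1   ]
[0.20956683 0.6412663  0.23384361] [ 3.14033182e+00 -1.65612325e-04 -3.15894607e-01]
```

```bash
cat > go.py <<'E'
# go.py: tool-frame shift and z-turn (deg) from the present pose to pan-frame/world targets
import sys; from h import *
PC=np.array([.534,.221]);PY=1.424
e=np.array([np.cos(PY),np.sin(PY)]);f=np.array([-e[1],e[0]])
pan=lambda p:np.array([(p-PC)@e,(p-PC)@f]); world=lambda q:PC+q[0]*e+q[1]*f
if __name__=='__main__':
    s=arm.get_state();Rm=R.from_euler('xyz',s['ee_rot']); p=np.array(s['eef_pos'])
    print('t',s['t'],p.round(4),s['ee_rot'].round(4),'pan',pan(p[:2]).round(4),'w',round(s['width'],4),'F',s['force'].round(1))
    for a in sys.argv[1:]:
        x,y,z,yaw=map(float,a.split(','))
        Rt=R.from_euler('xyz',[np.pi,0,yaw])
        print(a,'shift now-axes',Rm.inv().apply(np.array([x,y,z])-p).round(4),'shift after turn',Rt.inv().apply(np.array([x,y,z])-p).round(4),'turn',(Rm.inv()*Rt).as_rotvec(degrees=True).round(2)); p=np.array([x,y,z]);Rm=Rt
E
python3 - <<'E'
from go import *
for n,p,t in [('A',(.443,.026),(.04,.052)),('B',(.516,-.156),(.0,.03)),('S1',(.566,.016),(0,0)),('C',(.695,.028),(0,-.06))]:
    p=np.array(p);q=world(np.array(t));d=q-p;L=np.hypot(*d);u=d/L;print(n,pan(p).round(4),'goal',q.round(4),'len',L.round(3),'yaw',(np.arctan2(*d[::-1])-np.pi).round(4),'start',(p-.045*u).round(4),'end',(q-.022*u).round(4))
E
```

```text
A [-0.2062  0.0615] goal [0.4884 0.2682] len 0.246 yaw -1.7562 start [ 0.4347 -0.0182] end [0.4844 0.2466]
B [-0.3756 -0.0373] goal [0.5043 0.2254] len 0.382 yaw -1.5402 start [ 0.5174 -0.201 ] end [0.505  0.2034]
S1 [-0.1981 -0.0616] goal [0.534 0.221] len 0.207 yaw -1.4159 start [ 0.5729 -0.0285] end [0.5374 0.1993]
C [-0.1674 -0.1875] goal [0.5934 0.2122] len 0.21 yaw -1.0666 start [ 0.7167 -0.0114] end [0.604 0.193]
```

move_arm:
  rows: "0 0 10.3 0 0 0 0.022;0 0 10.3 0 0 0 0.022;0 0 10.3 0 0 0 0.022;0 0 10.3 0 0 0 0.022;0 0 10.3 0 0 0 0.022;0 0 10.3 0 0 0 0.022;0 0 10.3 0 0 0 0.022;0 0 10.3 0 0 0 0.022"
  squeeze: 30

```text
t: 1.15
eef_pos: [0.2096, 0.6414, 0.2342]
ee_rot: [3.142, -0.001, -1.76]
force: [0.1, -0.9, -0.1]
width: 0.0226
gripper_force: 0.0
```

move_arm:
  rows: "0 0 0 0.024 -0.035 0 0.022;0 0 0 0.024 -0.035 0 0.022;0 0 0 0.024 -0.035 0 0.022;0 0 0 0.024 -0.035 0 0.022;0 0 0 0.024 -0.035 0 0.022;0 0 0 0.024 -0.035 0 0.022;0 0 0 0.024 -0.035 0 0.022;0 0 0 0.024 -0.035 0 0.022"

```text
t: 2.15
eef_pos: [0.4507, 0.4007, 0.2344]
ee_rot: [3.141, -0.0, -1.754]
force: [0.7, 0.3, -0.6]
width: 0.022
gripper_force: 0.0
```

move_arm:
  rows: "0 0 0 0.052 -0.008 0.015 0.022;0 0 0 0.052 -0.008 0.015 0.022;0 0 0 0.052 -0.008 0.015 0.022;0 0 0 0.052 -0.008 0.015 0.022;0 0 0 0.052 -0.008 0.015 0.022;0 0 0 0.052 -0.008 0.015 0.022;0 0 0 0.052 -0.008 0.015 0.022;0 0 0 0.052 -0.008 0.015 0.022"

```text
t: 3.15
eef_pos: [0.4369, -0.0204, 0.1143]
ee_rot: [-3.141, 0.0, -1.753]
force: [1.4, 0.1, -0.8]
width: 0.0218
gripper_force: 0.0
```

move_arm:
  rows: "0 0 0 0 0.0025 0.025 0.022;0 0 0 0 0 0.035 0.022;0 0 0 0 0 0.03 0.022;0 0 0 0 0 0.01 0.022;0 0 0 -0.01 0 0 0.022;0 0 0 -0.018 0 0 0.022;0 0 0 -0.018 0 0 0.022;0 0 0 -0.018 0 0 0.022"

```text
t: 4.15
eef_pos: [0.447, 0.0463, 0.0153]
ee_rot: [-3.14, 0.001, -1.753]
force: [0.5, -1.1, 1.5]
width: 0.0223
gripper_force: 0.7
```

```bash
python3 - <<'E'
from h import *
im,_=arm.grab_frame('scene'); cv2.imwrite('pics/s1.png',cv2.resize(im[80:260,130:400],None,fx=2.9,fy=2.9,interpolation=cv2.INTER_CUBIC))
E
python3 go.py .4844,.2466,.014,-1.754
```

```text
t 4.2 [0.448  0.0478 0.0153] [-3.1395e+00  1.5000e-03 -1.7522e+00] pan [-0.1839  0.0597] w 0.0221 F [1.8 1.9 0. ]
.4844,.2466,.014,-1.754 shift now-axes [-2.021e-01  1.000e-04  1.600e-03] shift after turn [-0.2021  0.0004  0.0013] turn [-0.12  0.08  0.1 ]
```

View pics/s1.png

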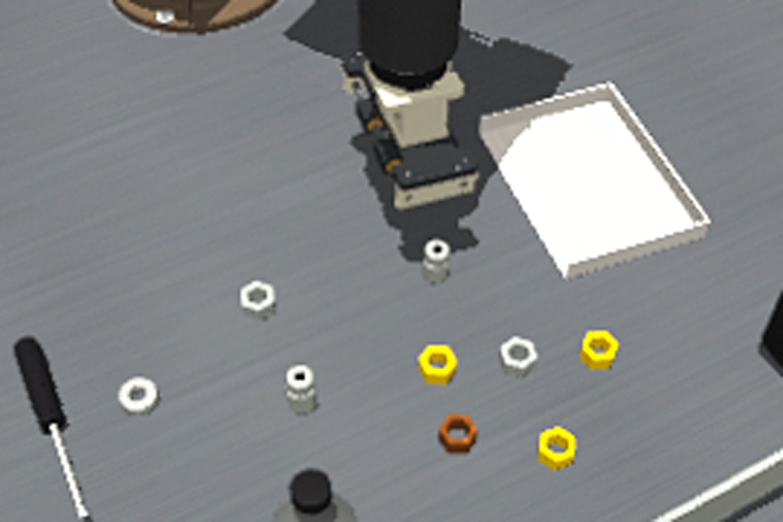

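The gripper hides nut A at about (435,190); everything else is unmoved. I'll finish the push, then back off and rise.

move_arm:
  rows: "0 0 0 -0.018 0 0 0.022;0 0 0 -0.018 0 0 0.022;0 0 0 -0.018 0 0 0.022;0 0 0 -0.018 0 0 0.022;0 0 0 -0.018 0 0 0.022;0 0 0 -0.018 0 0 0.022;0 0 0 -0.018 0 0 0.022;0 0 0 -0.018 0 0 0.022"

```text
t: 5.2
eef_pos: [0.4728, 0.1872, 0.0146]
ee_rot: [-3.142, -0.0, -1.754]
force: [-0.3, -3.4, 3.5]
width: 0.0219
gripper_force: 3.1
```

move_arm:
  rows: "0 0 0 -0.018 0 0 0.022;0 0 0 -0.018 0 0 0.022;0 0 0 -0.014 0 0 0.022;0 0 0 -0.008 0 0 0.022;0 0 0 0 0 0 0.022;0 0 0 0.03 0 0 0.022;0 0 0 0 0 -0.04 0.022;0 0 0 0 0 -0.06 0.022"

```text
t: 6.2
eef_pos: [0.4766, 0.2123, 0.114]
ee_rot: [3.139, -0.003, -1.755]
force: [2.2, 0.9, 0.2]
width: 0.0218
gripper_force: 0.0
```

```bash
python3 go.py .5174,-.201,.11,-1.5402
```

```text
t 6.2 [0.4766 0.2123 0.114 ] [ 3.139e+00 -2.900e-03 -1.755e+00] pan [-0.017   0.0555] w 0.0218 F [2.2 0.9 0.2]
.5174,-.201,.11,-1.5402 shift now-axes [ 0.3989 -0.1158  0.0048] shift after turn [ 0.4144 -0.0281  0.004 ] turn [  0.17  -0.15 -12.3 ]
```

move_arm:
  rows: "0 0 -6.2 0 0 0 0.022;0 0 -6.1 0 0 0 0.022;0 0 0 0.05 -0.0035 0 0.022;0 0 0 0.05 -0.0035 0 0.022;0 0 0 0.05 -0.0035 0 0.022;0 0 0 0.05 -0.0035 0 0.022;0 0 0 0.05 -0.0035 0 0.022;0 0 0 0.05 -0.0035 0 0.022"

```text
t: 7.2
eef_pos: [0.5081, -0.0872, 0.1145]
ee_rot: [-3.141, 0.001, -1.54]
force: [0.9, 0.1, -0.6]
width: 0.0223
gripper_force: 0.0
```

```bash
python3 - <<'E'
from h import *
im,_=arm.grab_frame('scene'); cv2.imwrite('pics/s2.png',cv2.resize(im[80:260,130:400],None,fx=2.9,fy=2.9,interpolation=cv2.INTER_CUBIC))
E
python3 go.py .5174,-.201,.014,-1.5402
```

```text
t 7.25 [ 0.508  -0.0911  0.1143] [ 3.1415e+00 -3.0000e-04 -1.5412e+00] pan [-0.3126 -0.0199] w 0.0219 F [ 2.  -5.   1.5]
.5174,-.201,.014,-1.5402 shift now-axes [ 0.1101 -0.0062  0.1003] shift after turn [ 0.1101 -0.0061  0.1003] turn [ 0.   -0.02 -0.06]
```

View pics/s2.png

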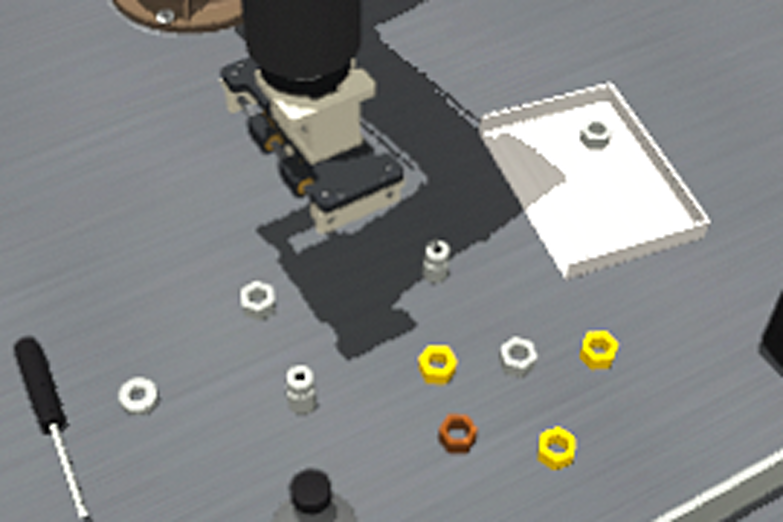

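Nut A lies inside the pan at (596,131), and the others are unmoved. Next is B.

move_arm:
  rows: "0 0 0 0.055 -0.003 0 0.022;0 0 0 0.055 -0.003 0 0.022;0 0 0 0 0 0.03 0.022;0 0 0 0 0 0.035 0.022;0 0 0 0 0 0.025 0.022;0 0 0 0 0 0.01 0.022;0 0 0 -0.01 0 0 0.022;0 0 0 -0.015 0 0 0.022"

```text
t: 8.25
eef_pos: [0.5174, -0.1697, 0.0154]
ee_rot: [-3.14, -0.0, -1.54]
force: [0.7, 0.3, -0.0]
width: 0.0222
gripper_force: 0.1
```

move_arm:
  rows: "0 0 0 -0.018 0 0 0.022;0 0 0 -0.018 0 0 0.022;0 0 0 -0.018 0 0 0.022;0 0 0 -0.018 0 0 0.022;0 0 0 -0.018 0 0 0.022;0 0 0 -0.018 0 0 0.022;0 0 0 -0.018 0 0 0.022;0 0 0 -0.018 0 0 0.022"

```text
t: 9.25
eef_pos: [0.5122, -0.0252, 0.0145]
ee_rot: [3.142, -0.0, -1.539]
force: [0.7, -0.4, 1.0]
width: 0.0221
gripper_force: 0.5
```

```bash
python3 - <<'E'
from h import *
im,_=arm.grab_frame('side'); cv2.imwrite('pics/side1.png',im)
E
python3 go.py .505,.2034,.014,-1.5402
```

```text
t 9.3 [ 0.5125 -0.0239  0.0146] [-3.1411e+00  2.0000e-04 -1.5387e+00] pan [-0.2454 -0.0145] w 0.0222 F [-0.9  1.9 -0.2]
.505,.2034,.014,-1.5402 shift now-axes [-2.274e-01  2.000e-04  7.000e-04] shift after turn [-0.2274  0.0005  0.0006] turn [-0.03  0.01  0.09]
```

View pics/side1.png

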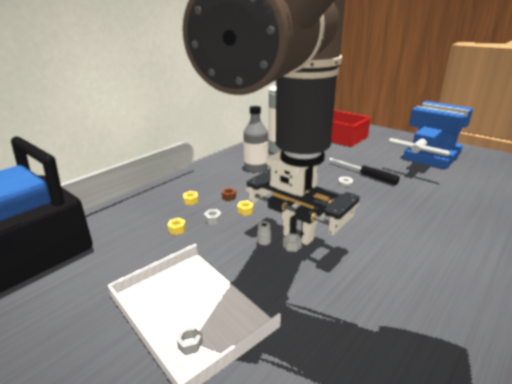

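Nut B rides at (292,241) between the fingertips, with socket1 at (264,234) beside them and clear. Nut A is at (189,340) in the pan. I'll continue with a small shift away from the socket.

move_arm:
  rows: "0 0 0 -0.01 0.0015 0 0.022;0 0 0 -0.018 0.0015 0 0.022;0 0 0 -0.018 0 0 0.022;0 0 0 -0.018 0 0 0.022;0 0 0 -0.018 0 0 0.022;0 0 0 -0.018 0 0 0.022;0 0 0 -0.018 0 0 0.022;0 0 0 -0.018 0 0 0.022"

```text
t: 10.3
eef_pos: [0.5049, 0.1107, 0.0145]
ee_rot: [3.142, -0.0, -1.539]
force: [-0.4, -0.3, -1.3]
width: 0.022
gripper_force: 0.2
```

move_arm:
  rows: "0 0 0 -0.018 0 0 0.022;0 0 0 -0.018 0 0 0.022;0 0 0 -0.018 0 0 0.022;0 0 0 -0.018 0 0 0.022;0 0 0 -0.012 0 0 0.022;0 0 0 -0.006 0 0 0.022;0 0 0 0 0 0 0.022;0 0 0 0.03 0 0 0.022"

```text
t: 11.3
eef_pos: [0.5035, 0.1702, 0.0146]
ee_rot: [-3.141, 0.0, -1.537]
force: [0.4, -0.5, -0.4]
width: 0.0219
gripper_force: 0.0
```

move_arm:
  rows: "0 0 0 0 0 -0.04 0.022;0 0 0 0 0 -0.06 0.022"

```text
t: 11.55
eef_pos: [0.5019, 0.1677, 0.1141]
ee_rot: [3.138, -0.003, -1.541]
force: [1.5, 0.8, -0.6]
width: 0.0221
gripper_force: 0.0
```

```bash
python3 - <<'E'
from go import *
C=np.array([.695,.028])
for g in [(-.115,-.08),(-.12,-.07),(-.11,-.075)]:
    q=world(np.array(g));d=q-C;L=np.hypot(*d);u=d/L
    t=world(np.array([0.0,-.055]));d2=t-q;u2=d2/np.hypot(*d2)
    print(g,q.round(4),L.round(3),'yaw',(np.arctan2(*d[::-1])-np.pi).round(3),'start',(C-.047*u).round(4),'end',(q-.022*u).round(4),'leg2 yaw',(np.arctan2(*d2[::-1])-np.pi).round(3),'st2',(q-.034*u2).round(4),'end2',(t-.022*u2).round(4))
E
python3 go.py .72,.0,.11,-.4
```

```text
(-0.115, -0.08) [0.5963 0.0955] 0.12 yaw -0.6 start [0.7338 0.0015] end [0.6145 0.0831] leg2 yaw -1.504 st2 [0.5986 0.0616] end2 [0.5899 0.191 ]
(-0.12, -0.07) [0.5857 0.0921] 0.127 yaw -0.53 start [0.7356 0.0042] end [0.6047 0.0809] leg2 yaw -1.593 st2 [0.5849 0.0581] end2 [0.5879 0.191 ]
(-0.11, -0.075) [0.5921 0.1012] 0.126 yaw -0.618 start [0.7333 0.0008] end [0.61   0.0885] leg2 yaw -1.538 st2 [0.5932 0.0672] end2 [0.5891 0.191 ]
t 11.55 [0.5019 0.1677 0.1141] [ 3.1377e+00 -2.6000e-03 -1.5407e+00] pan [-0.0574  0.024 ] w 0.0221 F [ 1.5  0.8 -0.6]
.72,.0,.11,-.4 shift now-axes [ 0.1741 -0.213   0.0037] shift after turn [0.2662 0.0695 0.0041] turn [  0.28  -0.   -65.36]
```

move_arm:
  rows: "0 0 -9.6 0 0 0 0.022;0 0 -9.6 0 0 0 0.022;0 0 -9.6 0 0 0 0.022;0 0 -9.7 0 0 0 0.022;0 0 -9.7 0 0 0 0.022;0 0 -9.7 0 0 0 0.022;0 0 0 0 0 0 0.022"

```text
t: 12.42
eef_pos: [0.503, 0.1689, 0.1145]
ee_rot: [3.142, 0.0, -0.531]
force: [-0.0, 0.3, -1.1]
width: 0.0223
gripper_force: 0.0
```

```bash
python3 go.py .7356,.0042,.11,-.53
python3 - <<'E'
from h import *
im,_=arm.grab_frame('scene'); cv2.imwrite('pics/s3.png',cv2.resize(im[80:260,130:400],None,fx=2.9,fy=2.9,interpolation=cv2.INTER_CUBIC))
E
```

```text
t 12.425 [0.503  0.1689 0.1145] [ 3.1415e+00  2.0000e-04 -5.3060e-01] pan [-0.0561  0.0231] w 0.0223 F [-0.   0.3 -1.1]
.7356,.0042,.11,-.53 shift now-axes [0.284  0.0243 0.0045] shift after turn [0.284  0.0245 0.0045] turn [ 0.    0.01 -0.03]
```

View pics/s3.png

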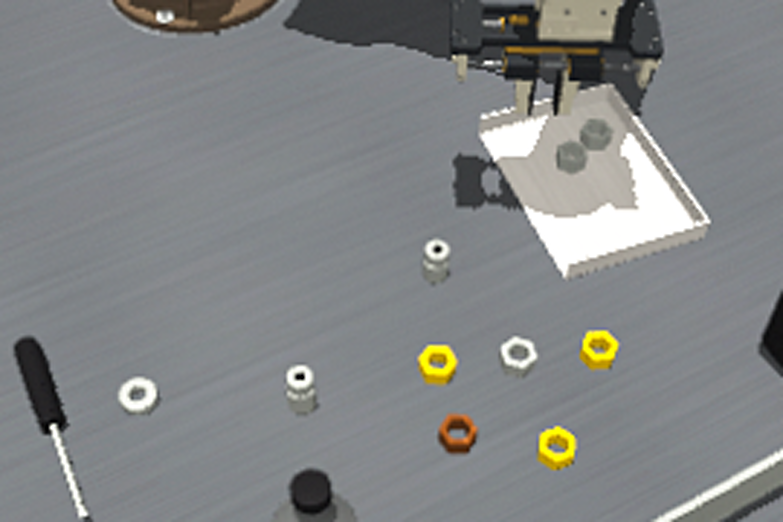

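Nuts A (596,131) and B (571,157) are both well inside the pan, and sockets and bearing are unmoved. Next is C: first I'll approach from behind it.

move_arm:
  rows: "0 0 0 0.047 0.004 0 0.022;0 0 0 0.047 0.004 0 0.022;0 0 0 0.047 0.004 0 0.022;0 0 0 0.047 0.004 0 0.022;0 0 0 0.047 0.004 0 0.022;0 0 0 0.047 0.004 0 0.022;0 0 0 0.002 0 0 0.022"

```text
t: 13.35
eef_pos: [0.7377, 0.0027, 0.1131]
ee_rot: [3.141, 0.0, -0.536]
force: [-0.6, 0.4, -0.2]
width: 0.0217
gripper_force: 0.0
```

```bash
python3 go.py .7356,.0042,.014,-.53
```

```text
t 13.35 [0.7377 0.0027 0.1131] [ 3.1407e+00  5.0000e-04 -5.3580e-01] pan [-0.1861 -0.2335] w 0.0217 F [-0.6  0.4 -0.2]
.7356,.0042,.014,-.53 shift now-axes [-0.0025 -0.0003  0.0991] shift after turn [-0.0026 -0.0002  0.0991] turn [ 0.05  0.03 -0.33]
```

move_arm:
  rows: "0 0 0 0 0 0.035 0.022;0 0 0 0 0 0.035 0.022;0 0 0 0 0 0.02 0.022;0 0 0 0 0 0.01 0.022;0 0 0 -0.008 0 0 0.022;0 0 0 -0.014 0 0 0.022;0 0 0 -0.016 0 0 0.022;0 0 0 -0.016 0 0 0.022"

```text
t: 14.35
eef_pos: [0.689, 0.0335, 0.0156]
ee_rot: [-3.14, -0.001, -0.528]
force: [0.7, 0.3, 0.9]
width: 0.0217
gripper_force: 0.5
```

move_arm:
  rows: "0 0 0 -0.016 0 0 0.022;0 0 0 -0.016 0 0 0.022;0 0 0 -0.016 0 0 0.022;0 0 0 -0.016 0 0 0.022;0 0 0 -0.016 0 0 0.022;0 0 0 -0.012 0 0 0.022;0 0 0 -0.008 0 0 0.022;0 0 0 -0.005 0 0 0.022"

```text
t: 15.35
eef_pos: [0.5986, 0.0859, 0.0146]
ee_rot: [3.142, 0.0, -0.529]
force: [0.2, -0.5, 1.1]
width: 0.0219
gripper_force: 0.5
```

move_arm:
  rows: "0 0 0 0 0 0 0.022;0 0 0 0.03 0 0 0.022;0 0 0 0.01 0 -0.02 0.022;0 0 0 0 0 -0.06 0.022;0 0 0 0.03 0 -0.02 0.022;0 0 0 0.05 0 0 0.022;0 0 0 0 0 0 0.022"

```text
t: 16.23
eef_pos: [0.7046, 0.0231, 0.1139]
ee_rot: [3.142, -0.0, -0.531]
force: [-1.3, 0.8, -1.2]
width: 0.0222
gripper_force: 0.0
```

```bash
python3 - <<'E'
from h import *
im,_=arm.grab_frame('scene'); cv2.imwrite('pics/scene4.png',im); cv2.imwrite('pics/s4.png',cv2.resize(im[80:260,130:400],None,fx=2.9,fy=2.9,interpolation=cv2.INTER_CUBIC))
E
python3 go.py
```

```text
t 16.275 [0.703  0.0238 0.1135] [ 3.1409e+00  1.0000e-03 -5.3110e-01] pan [-0.1704 -0.1961] w 0.0222 F [-0.6 -0.3 -1.3]
```

View pics/s4.png

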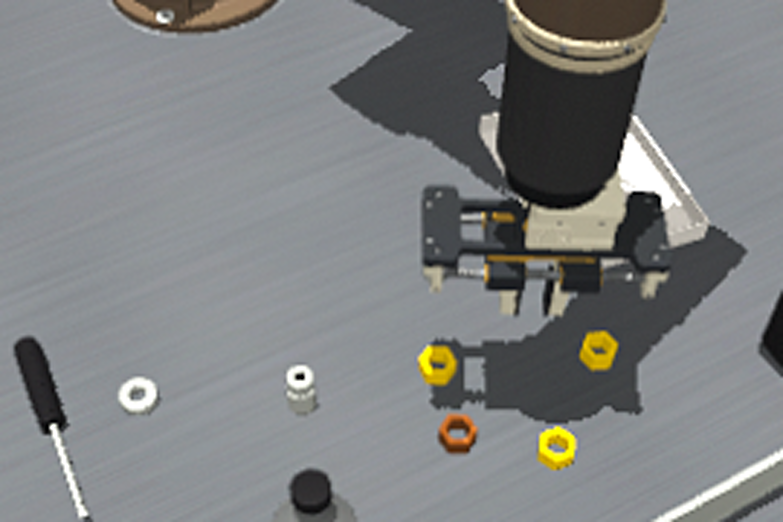

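C is hidden behind the gripper in this view, so I'll locate it numerically with the side camera's depth.

```bash
cat > blobs.py <<'E'
from go import *
def blobs(name,x0=.38,x1=.82,y0=-.25,y1=.34):
    K,k,W=cam(name); im,d=arm.grab_frame(name)
    v,u=np.mgrid[:d.shape[0],:d.shape[1]]
    uv=np.stack([u,v],-1).reshape(-1,1,2).astype(float)
    n=cv2.undistortPoints(uv,K,np.array([k,0,0,0.,0])).reshape(-1,2)
    P=np.c_[n,np.ones(len(n))]*d.reshape(-1,1)@W[:3,:3].T+W[:3,3]
    ok=(d.reshape(-1)>0)&(P[:,2]>.009)&(P[:,2]<.06)&(P[:,0]>x0)&(P[:,0]<x1)&(P[:,1]>y0)&(P[:,1]<y1)
    N,L,st,_=cv2.connectedComponentsWithStats(ok.reshape(d.shape).astype(np.uint8))
    L=L.reshape(-1);bgr=im.reshape(-1,3)
    for i in range(1,N):
        q=P[L==i]
        if len(q)<15: continue
        top=q[q[:,2]>np.percentile(q[:,2],95)-.004]; c=(top.min(0)+top.max(0))/2
        print(len(q),'ctr',c[:2].round(3),'pan',pan(c[:2]).round(3),'h',np.percentile(q[:,2],95).round(3),'size',np.ptp(top[:,:2],axis=0).round(3),'bgr',bgr[L==i].mean(0).round())
E
python3 - <<'E'
from blobs import *
blobs('side')
E
```

```text
421 ctr [ 0.794 -0.224] pan [-0.402 -0.322] h 0.058 size [0.052 0.051] bgr [171. 183. 191.]
175 ctr [ 0.635 -0.167] pan [-0.369 -0.157] h 0.046 size [0.022 0.022] bgr [180. 188. 189.]
114 ctr [ 0.737 -0.062] pan [-0.25  -0.242] h 0.019 size [0.033 0.031] bgr [ 62.  88. 139.]
112 ctr [0.792 0.009] pan [-0.172 -0.286] h 0.018 size [0.032 0.031] bgr [109. 230. 245.]
132 ctr [ 0.664 -0.04 ] pan [-0.239 -0.167] h 0.019 size [0.031 0.032] bgr [ 89. 205. 230.]
177 ctr [0.722 0.102] pan [-0.09  -0.204] h 0.02 size [0.035 0.03 ] bgr [ 73. 180. 211.]
1429 ctr [0.789 0.29 ] pan [ 0.106 -0.242] h 0.058 size [0.013 0.099] bgr [27. 26. 27.]
239 ctr [0.562 0.017] pan [-0.198 -0.057] h 0.038 size [0.022 0.023] bgr [181. 189. 190.]
2486 ctr [0.533 0.224] pan [0.002 0.001] h 0.026 size [0.24  0.187] bgr [208. 214. 220.]
226 ctr [0.58  0.098] pan [-0.115 -0.064] h 0.02 size [0.032 0.033] bgr [207. 214. 214.]
374 ctr [0.501 0.222] pan [-0.004  0.033] h 0.022 size [0.032 0.033] bgr [153. 161. 163.]
458 ctr [0.485 0.264] pan [0.036 0.055] h 0.022 size [0.035 0.031] bgr [207. 213. 214.]
```

C is at (0.580, 0.098), right where I wanted it, and socket1 is undisturbed.

move_arm:
  rows: "0 0 10.6 0 0 0 0.022;0 0 10.6 0 0 0 0.022;0 0 10.6 0 0 0 0.022;0 0 10.6 0 0 0 0.022;0 0 10.6 0 0 0 0.022;0 0 10.5 0 0 0 0.022;0 0 0 0 0 0 0.022"

```text
t: 17.2
eef_pos: [0.7018, 0.0256, 0.1144]
ee_rot: [3.141, -0.0, -1.635]
force: [0.7, -0.0, 0.4]
width: 0.0216
gripper_force: 0.0
```

```bash
python3 go.py .5775,.061,.114,-1.64
```

```text
t 17.2 [0.7018 0.0256 0.1144] [ 3.1409e+00 -1.0000e-04 -1.6351e+00] pan [-0.1688 -0.1945] w 0.0216 F [ 0.7 -0.   0.4]
.5775,.061,.114,-1.64 shift now-axes [-0.0274  0.1263  0.0005] shift after turn [-0.0267  0.1264  0.0004] turn [ 0.04 -0.    0.28]
```

move_arm:
  rows: "0 0 0.3 -0.009 0.042 0 0.022;0 0 0 -0.009 0.042 0 0.022;0 0 0 -0.009 0.042 0 0.022;0 0 0 0 0 0 0.022"

```text
t: 17.7
eef_pos: [0.5758, 0.0614, 0.1151]
ee_rot: [3.141, 0.0, -1.636]
force: [1.0, 0.0, 0.6]
width: 0.0222
gripper_force: 0.0
```

```bash
python3 go.py .5775,.061,.014,-1.64
```

```text
t 17.7 [0.5758 0.0614 0.1151] [ 3.1409e+00  3.0000e-04 -1.6357e+00] pan [-0.1517 -0.0647] w 0.0222 F [1.  0.  0.6]
.5775,.061,.014,-1.64 shift now-axes [ 0.0003 -0.0018  0.1011] shift after turn [ 0.0003 -0.0017  0.1011] turn [0.04 0.02 0.24]
```

move_arm:
  rows: "0 0 0 0 -0.002 0.035 0.022;0 0 0 0 0 0.035 0.022;0 0 0 0 0 0.02 0.022;0 0 0 0 0 0.01 0.022;0 0 0 -0.008 0 0 0.022;0 0 0 -0.014 0 0 0.022;0 0 0 -0.016 0 0 0.022;0 0 0 -0.016 0 0 0.022"

```text
t: 18.7
eef_pos: [0.585, 0.1161, 0.0153]
ee_rot: [-3.14, 0.001, -1.641]
force: [0.0, -1.1, 0.3]
width: 0.0221
gripper_force: 0.6
```

move_arm:
  rows: "0 0 0 -0.016 0 0 0.022;0 0 0 -0.016 0 0 0.022;0 0 0 -0.016 0 0 0.022;0 0 0 -0.014 0 0 0.022;0 0 0 -0.01 0 0 0.022;0 0 0 -0.005 0 0 0.022;0 0 0 0 0 0 0.022;0 0 0 0.03 0 0 0.022"

```text
t: 19.7
eef_pos: [0.5883, 0.1623, 0.0145]
ee_rot: [-3.141, 0.001, -1.64]
force: [-0.1, -1.1, 0.1]
width: 0.0225
gripper_force: 0.0
```

move_arm:
  rows: "0 0 0 0 0 -0.04 0.022;0 0 0 0 0 -0.06 0.022;0 0 0 0.03 0.04 -0.05 0.022;0 0 0 0.06 0.04 -0.05 0.022;0 0 0 0.06 0.03 0 0.022;0 0 0 0.06 0 0 0.022;0 0 0 0.06 0 0 0.022;0 0 0 0 0 0 0.022"

```text
t: 20.7
eef_pos: [0.4777, -0.0801, 0.1945]
ee_rot: [-3.141, 0.0, -1.648]
force: [0.2, -0.3, 0.6]
width: 0.0222
gripper_force: 0.0
```

```bash
python3 - <<'E'
from blobs import *
blobs('side')
im,_=arm.grab_frame('scene'); cv2.imwrite('pics/s5.png',cv2.resize(im[80:260,130:400],None,fx=2.9,fy=2.9,interpolation=cv2.INTER_CUBIC))
E
python3 go.py
```

```text
417 ctr [ 0.793 -0.224] pan [-0.403 -0.321] h 0.058 size [0.053 0.05 ] bgr [137. 148. 157.]
173 ctr [ 0.635 -0.168] pan [-0.37  -0.156] h 0.045 size [0.021 0.023] bgr [145. 152. 153.]
114 ctr [ 0.736 -0.062] pan [-0.25  -0.242] h 0.019 size [0.034 0.03 ] bgr [ 47.  67. 108.]
112 ctr [0.792 0.008] pan [-0.173 -0.286] h 0.019 size [0.031 0.029] bgr [ 85. 201. 226.]
133 ctr [ 0.664 -0.04 ] pan [-0.24  -0.166] h 0.019 size [0.033 0.032] bgr [ 83. 200. 225.]
174 ctr [0.722 0.101] pan [-0.091 -0.204] h 0.02 size [0.034 0.03 ] bgr [ 88. 205. 228.]
1416 ctr [0.787 0.291] pan [ 0.106 -0.241] h 0.058 size [0.012 0.099] bgr [20. 19. 20.]
237 ctr [0.562 0.018] pan [-0.197 -0.057] h 0.039 size [0.023 0.023] bgr [147. 154. 155.]
2492 ctr [0.533 0.223] pan [0.002 0.001] h 0.026 size [0.239 0.188] bgr [186. 192. 198.]
299 ctr [0.589 0.213] pan [ 0.    -0.056] h 0.022 size [0.031 0.033] bgr [179. 187. 188.]
373 ctr [0.501 0.222] pan [-0.004  0.033] h 0.022 size [0.031 0.033] bgr [185. 193. 194.]
459 ctr [0.485 0.265] pan [0.036 0.055] h 0.021 size [0.035 0.031] bgr [180. 187. 189.]
t 20.8 [ 0.4786 -0.0775  0.1944] [-3.1413e+00  3.0000e-04 -1.6449e+00] pan [-0.3034  0.0112] w 0.0218 F [-0.1  0.8  0. ]
```

View pics/s5.png

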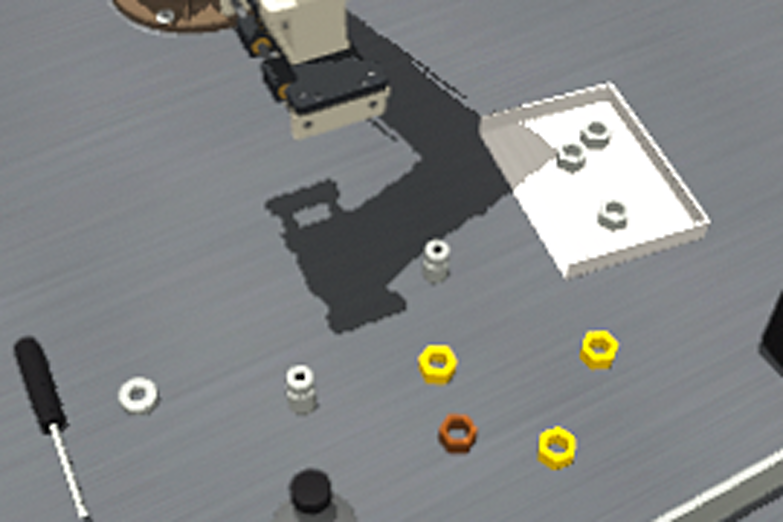

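All three nuts, at (596,131), (571,157) and (613,214), lie flat inside the pan. The sockets, bearing, screwdriver and decoys are where they were, and the arm is clear.

```bash
python3 -c "
from station import arm
print(arm.job_done())"
```

```text
the job is handed in; nothing more can be done
None
```

All three steel nuts were swept into the catch pan and lie wholly inside on its floor; the sockets, bearing and screwdriver are where they were, and I handed the job in at about 21 s of the 61 s allowed.

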